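# Set out three key blanks and hold up the guard of the key machine

### The arm

A 6-joint arm with a two-finger parallel gripper is mounted at the origin on the work surface. World frame = base frame: x ahead of the robot, y to its left, z up, the work surface at z = 0. Lengths are in m, angles in rad, forces in N, time in s.
With the tool pointing down it reaches from about 0.35 to 0.775 m from the base axis. Payload 7.3 kg.
Tool frame: the origin (TCP) lies on the mounting face of the last link; the fingertips stand 178 mm ahead of it and the grasp point (between the pads) lies 159 mm ahead of it (robot.grip_depth is the distance from the TCP to the grasp point, in m); z points along the fingers, y is the line along which they close (so a half turn about z gives the same grasp; the last joint's range is limited). The gripper opens to 92 mm and grips with 3 to 60 N. Pads are 19 mm wide; open, the fingers measure 130 mm over their backs; the gripper's body (75 mm by 190 mm) begins 47 mm behind the grasp point.
Start: joints at [1.138, 0.342, 1.524, -0, 1.275, -0.146], TCP at [0.148, 0.504, 0.405] pointing down, gripper open.
Joint ranges: [-2.53, 2.53], [-0.77, 2.02], [0.04, 2.7], [-1, 4.14], [0.28, 2.66], [-3.11, 3.11]. Speed limits (rad/s): [2.57, 2.57, 3.14, 3.14, 3.14, 3.14].

### API

Orientations are given as [roll, pitch, yaw] about the fixed x, y, z axes, in that order (R = Rz(yaw) Ry(pitch) Rx(roll)).
In Python, from cell import observe, cams, robot, models gives the robot as it stands.
- The arm moves only by the shell command python3 -m jog 'ROWS' [FORCE]. ROWS is JSON, a list of rows, each a list of 3 entries, a list of its own where there are three numbers: the shift along the tool's x, y, z each as a share of 0.4 m, from -1 to 1, then the turn about the tool's z as a share of pi rad, from -1 to 1, then the closure, from 0 (fully open) to 1 (shut). In form: [[[x, y, z], turn, jaw], ...]. A call has 1 to 12 rows; each row is the pose to reach, as a shift and turn from the pose commanded when the call began, along the tool's axes at that moment, turning the shorter way round; what a row does not reach only later rows make up. A row lasts 1/8 s, in which the tool goes at most 62.5 mm and 10.7 degrees, less where a joint would pass 70% of its speed; a pose out of reach is approached as far as the arm can. A call with a number of a shift or a turn outside -1 to 1 is refused whole. A call with a gripper value outside its range is refused whole. The fingers move at their own pace and stop on an object; FORCE is the grip in N (left out, the last holds). Time passes only in rows, so rows that repeat a pose let the fingers close. It gives the time, the measured TCP pose, the force, the opening and the grip force at its end, in the units of the state.
- observe(): the state, without advancing time (a new reading comes with each control period).
- cams.read_camera(name): name is "scene" or "side" or "wrist"; returns the picture (400x640x3 uint8, red, green, blue); there is no depth.
- cams.camera_model(name): a dict with "camera_matrix" (3x3 intrinsics, pixels), "pose" (4x4, takes a point from camera to world coordinates). Camera axes: x right, y down, z forward; pixel columns grow to the right and rows downward; lengths in m; the calibration is good to about 2 mm. A picture is of the moment at which its call begins: read the wrist's pose just before it. camera_model takes no time and is no camera call; for the wrist camera it gives the pose at the moment of the call.
- robot.hand_in(): hands the job in; it is judged then, once.
Trained networks look in the newest picture that a camera, given by its name, has taken for a name from the list of things; names that differ only in an ending like _2 or _b are one class to them, and where a whole thing is asked for, a point or a joint stands for the part that bears it (a point fixed in the world has none). Each returns a list of dicts, best first, with "confidence" (0 to 1); they miss things now and then, are a little off and sometimes report something else, mostly with a low value. They report only what shows in the picture. A call takes as long as a camera call.
- models.find_in(target, camera): "position" ([x, y, z] in m, in world coordinates, good to about 4 mm: the middle of the surface that is visible of it).
- models.pinpoint(target, camera): "position" ([x, y, z] in m, in world coordinates, good to about 4 mm: a listed point, or the origin of a listed thing).
The state is a dict: "time": time; "qpos": joint angles; "qvel": joint speeds; "joint_efforts": joint torques, N m; "tool_pos": TCP position; "tool_rot": TCP orientation; "contact_force": force on the tool from outside, world axes, zero at the start; "torque": the same for the moment, N m; "opening": finger opening in m; "grip_force": force on a finger pad.
Only numpy, scipy, OpenCV 4.12 (cv2) and the standard library are available. Lean on these libraries where they do the work, as an engineer would, in place of code of your own. Each camera call takes 0.05 s, during which the arm holds its last target. There are 200 camera calls.

### The job

A customer wants three copies of a car key: lay exactly three of the five key blanks flat in the grey job tray, none on top of another and without dropping them, and leave the other two blanks and everything else on the bench where they are. Then take the handle of the key machine's clear guard, which falls shut by itself, and lift the guard to about 60 degrees from shut, so that I can get at the vices with both hands. Finish while still holding it there, steady: do not let go.

Things in the scene. Friction and masses are not known exactly. Their poses are not given: they have to be found in the camera images.
- machine: Grey key duplicating machine, fixed: base 300 mm deep (x), 280 wide (y), 50 high; motor housing over its rear half, 161 high; before it the cutter and a carriage with two vices (up to 136 high) under a clear guard; a lever with a ball knob at the front right corner. Origin under the base's middle, on the bench; x points from its front (towards the robot) to its rear, z up.
- guard (a joint): Angle of the clear guard, rad: 0 = shut (panel level), grows as its front edge goes up and back, stops at 1.75; 60 degrees = 1.047. Falls shut from any angle by its weight (150 to 310 g) and a spring; lifting takes 1.5 to 3 N at the handle. Panel 125 mm from hinge to front edge, 184 wide, 4 thick, black edge trim, skirts hanging 26 mm at front and sides.
- guard_grip (a point): Middle of the guard's handle: round black bar, 12 mm thick, along the machine's y, 110 mm between the two arms that join it to the guard's front edge, 38 mm before that edge. Shut, it is 166 mm above the bench with free space beneath. Pinch it from above, one finger before and one behind; it turns in the fingers as the guard swings. Moves with the guard.
- guard_hinge (a point): Middle of the guard's hinge axis, along the machine's y: machine frame x +15, y 0, z 166 mm. At guard angle a the handle bar is 163 cos(a) mm in front of it (machine -x) and 163 sin(a) mm above it.
- tray: Job tray, fixed, grey, open on top: 206 mm (its x) x 146 mm (its y) x 20 mm high, walls and floor 3 mm. Origin under its middle, on the bench.
- blank0: Car key blank, loose, lying flat on the bench, one of five alike: black plastic head 40 mm long (x) x 30 wide (y) x 11 thick (z), with a collar and a flat steel blade 8 mm wide and 3 thick at half the head's thickness, towards +x. Origin at the middle of the head (5.5 mm above the bench); the blade's tip is at x +58 mm, the head's back at x -20 mm. 25 g, heavy end the head.
- blank1: Car key blank, loose, lying flat on the bench, one of five alike: black plastic head 40 mm long (x) x 30 wide (y) x 11 thick (z), with a collar and a flat steel blade 8 mm wide and 3 thick at half the head's thickness, towards +x. Origin at the middle of the head (5.5 mm above the bench); the blade's tip is at x +58 mm, the head's back at x -20 mm. 25 g, heavy end the head.
- blank2: Car key blank, loose, lying flat on the bench, one of five alike: black plastic head 40 mm long (x) x 30 wide (y) x 11 thick (z), with a collar and a flat steel blade 8 mm wide and 3 thick at half the head's thickness, towards +x. Origin at the middle of the head (5.5 mm above the bench); the blade's tip is at x +58 mm, the head's back at x -20 mm. 25 g, heavy end the head.
- blank3: Car key blank, loose, lying flat on the bench, one of five alike: black plastic head 40 mm long (x) x 30 wide (y) x 11 thick (z), with a collar and a flat steel blade 8 mm wide and 3 thick at half the head's thickness, towards +x. Origin at the middle of the head (5.5 mm above the bench); the blade's tip is at x +58 mm, the head's back at x -20 mm. 25 g, heavy end the head.
- blank4: Car key blank, loose, lying flat on the bench, one of five alike: black plastic head 40 mm long (x) x 30 wide (y) x 11 thick (z), with a collar and a flat steel blade 8 mm wide and 3 thick at half the head's thickness, towards +x. Origin at the middle of the head (5.5 mm above the bench); the blade's tip is at x +58 mm, the head's back at x -20 mm. 25 g, heavy end the head.
- fob: Bystander: remote car key fob, black, 66 x 38 x 17 mm high, three grey buttons and no blade. Lies among the blanks. Origin under its middle.
- padlock: Bystander: brass padlock lying flat among the blanks, 68 mm long with its shackle, 42 wide, 20 high. Origin under it.
- cylinder_lock: Bystander: brass door lock cylinder lying on its side, 66 x 34 x 17 mm high. Origin under it.
- screwdriver: Bystander: screwdriver with a black handle, lying to the left of the blanks, 180 mm long. Origin under it.
- tape: Bystander: roll of clear tape lying flat, 90 mm across, 22 high. Origin under its middle.
- oil: Bystander: white oil bottle, standing, 44 mm across, 110 high. Origin under its middle.

How it is judged:
On the way, in this order (a step that is already met when the one before it is completed fails the run):
1. three blanks lie flat in the tray, released, the other two where they were, the guard still shut ((distance of blank0 from where it was at the start of the episode below 0.04 m or (x of blank0 in the frame of tray between -0.095 and 0.095 m and y of blank0 in the frame of tray between -0.066 and 0.066 m and z of blank0 in the frame of tray between 0.002 and 0.014 m and angle between the z axis of blank0 and the z axis of tray, either way round below 0.2 rad)) and (distance of blank1 from where it was at the start of the episode below 0.04 m or (x of blank1 in the frame of tray between -0.095 and 0.095 m and y of blank1 in the frame of tray between -0.066 and 0.066 m and z of blank1 in the frame of tray between 0.002 and 0.014 m and angle between the z axis of blank1 and the z axis of tray, either way round below 0.2 rad)) and (distance of blank2 from where it was at the start of the episode below 0.04 m or (x of blank2 in the frame of tray between -0.095 and 0.095 m and y of blank2 in the frame of tray between -0.066 and 0.066 m and z of blank2 in the frame of tray between 0.002 and 0.014 m and angle between the z axis of blank2 and the z axis of tray, either way round below 0.2 rad)) and (distance of blank3 from where it was at the start of the episode below 0.04 m or (x of blank3 in the frame of tray between -0.095 and 0.095 m and y of blank3 in the frame of tray between -0.066 and 0.066 m and z of blank3 in the frame of tray between 0.002 and 0.014 m and angle between the z axis of blank3 and the z axis of tray, either way round below 0.2 rad)) and (distance of blank4 from where it was at the start of the episode below 0.04 m or (x of blank4 in the frame of tray between -0.095 and 0.095 m and y of blank4 in the frame of tray between -0.066 and 0.066 m and z of blank4 in the frame of tray between 0.002 and 0.014 m and angle between the z axis of blank4 and the z axis of tray, either way round below 0.2 rad)) and linear speed of each of blank0, blank1, blank2, blank3, blank4 below 0.03 m/s and ((distance of each of blank0, blank1, blank2 from where it was at the start of the episode above 0.04 m and distance of each of blank3, blank4 from where it was at the start of the episode below 0.04 m) or (distance of each of blank0, blank1, blank3 from where it was at the start of the episode above 0.04 m and distance of each of blank2, blank4 from where it was at the start of the episode below 0.04 m) or (distance of each of blank0, blank1, blank4 from where it was at the start of the episode above 0.04 m and distance of each of blank2, blank3 from where it was at the start of the episode below 0.04 m) or (distance of each of blank0, blank2, blank3 from where it was at the start of the episode above 0.04 m and distance of each of blank1, blank4 from where it was at the start of the episode below 0.04 m) or (distance of each of blank0, blank2, blank4 from where it was at the start of the episode above 0.04 m and distance of each of blank1, blank3 from where it was at the start of the episode below 0.04 m) or (distance of each of blank0, blank3, blank4 from where it was at the start of the episode above 0.04 m and distance of each of blank1, blank2 from where it was at the start of the episode below 0.04 m) or (distance of each of blank1, blank2, blank3 from where it was at the start of the episode above 0.04 m and distance of each of blank0, blank4 from where it was at the start of the episode below 0.04 m) or (distance of each of blank1, blank2, blank4 from where it was at the start of the episode above 0.04 m and distance of each of blank0, blank3 from where it was at the start of the episode below 0.04 m) or (distance of each of blank1, blank3, blank4 from where it was at the start of the episode above 0.04 m and distance of each of blank0, blank2 from where it was at the start of the episode below 0.04 m) or (distance of each of blank2, blank3, blank4 from where it was at the start of the episode above 0.04 m and distance of each of blank0, blank1 from where it was at the start of the episode below 0.04 m)) and contact force between the fingers and blank0 below 0.05 N and contact force between the fingers and blank1 below 0.05 N and contact force between the fingers and blank2 below 0.05 N and contact force between the fingers and blank3 below 0.05 N and contact force between the fingers and blank4 below 0.05 N and value of joint guard below 0.1 rad), for 0.2 s.
2. the fingers have lifted the guard to about 60 degrees (value of joint guard between 0.925 and 1.17 rad and velocity of joint guard between -0.08 and 0.08 rad/s and contact force between the fingers and guard above 0.3 N), for 0.2 s.
At the end, for the whole second after the job is handed in: Three blanks lie flat (0.2 rad), still and released on the tray floor; the other two within 40 mm of where they began; the guard still at 53 to 67 degrees (0.925 to 1.17 rad), borne by the fingers (over 0.3 N); bystanders within 30 mm of where they began (all of step 2 and (distance of blank0 from where it was at the start of the episode below 0.04 m or (x of blank0 in the frame of tray between -0.095 and 0.095 m and y of blank0 in the frame of tray between -0.066 and 0.066 m and z of blank0 in the frame of tray between 0.002 and 0.014 m and angle between the z axis of blank0 and the z axis of tray, either way round below 0.2 rad)) and (distance of blank1 from where it was at the start of the episode below 0.04 m or (x of blank1 in the frame of tray between -0.095 and 0.095 m and y of blank1 in the frame of tray between -0.066 and 0.066 m and z of blank1 in the frame of tray between 0.002 and 0.014 m and angle between the z axis of blank1 and the z axis of tray, either way round below 0.2 rad)) and (distance of blank2 from where it was at the start of the episode below 0.04 m or (x of blank2 in the frame of tray between -0.095 and 0.095 m and y of blank2 in the frame of tray between -0.066 and 0.066 m and z of blank2 in the frame of tray between 0.002 and 0.014 m and angle between the z axis of blank2 and the z axis of tray, either way round below 0.2 rad)) and (distance of blank3 from where it was at the start of the episode below 0.04 m or (x of blank3 in the frame of tray between -0.095 and 0.095 m and y of blank3 in the frame of tray between -0.066 and 0.066 m and z of blank3 in the frame of tray between 0.002 and 0.014 m and angle between the z axis of blank3 and the z axis of tray, either way round below 0.2 rad)) and (distance of blank4 from where it was at the start of the episode below 0.04 m or (x of blank4 in the frame of tray between -0.095 and 0.095 m and y of blank4 in the frame of tray between -0.066 and 0.066 m and z of blank4 in the frame of tray between 0.002 and 0.014 m and angle between the z axis of blank4 and the z axis of tray, either way round below 0.2 rad)) and linear speed of each of blank0, blank1, blank2, blank3, blank4 below 0.03 m/s and ((distance of each of blank0, blank1, blank2 from where it was at the start of the episode above 0.04 m and distance of each of blank3, blank4 from where it was at the start of the episode below 0.04 m) or (distance of each of blank0, blank1, blank3 from where it was at the start of the episode above 0.04 m and distance of each of blank2, blank4 from where it was at the start of the episode below 0.04 m) or (distance of each of blank0, blank1, blank4 from where it was at the start of the episode above 0.04 m and distance of each of blank2, blank3 from where it was at the start of the episode below 0.04 m) or (distance of each of blank0, blank2, blank3 from where it was at the start of the episode above 0.04 m and distance of each of blank1, blank4 from where it was at the start of the episode below 0.04 m) or (distance of each of blank0, blank2, blank4 from where it was at the start of the episode above 0.04 m and distance of each of blank1, blank3 from where it was at the start of the episode below 0.04 m) or (distance of each of blank0, blank3, blank4 from where it was at the start of the episode above 0.04 m and distance of each of blank1, blank2 from where it was at the start of the episode below 0.04 m) or (distance of each of blank1, blank2, blank3 from where it was at the start of the episode above 0.04 m and distance of each of blank0, blank4 from where it was at the start of the episode below 0.04 m) or (distance of each of blank1, blank2, blank4 from where it was at the start of the episode above 0.04 m and distance of each of blank0, blank3 from where it was at the start of the episode below 0.04 m) or (distance of each of blank1, blank3, blank4 from where it was at the start of the episode above 0.04 m and distance of each of blank0, blank2 from where it was at the start of the episode below 0.04 m) or (distance of each of blank2, blank3, blank4 from where it was at the start of the episode above 0.04 m and distance of each of blank0, blank1 from where it was at the start of the episode below 0.04 m)) and distance of each of fob, padlock, cylinder_lock, screwdriver, tape, oil from where it was at the start of the episode below 0.03 m); the arm keeps its last pose, push and grip.
It fails at once if a bystander is disturbed (moved over 30 mm) (distance of any of fob, padlock, cylinder_lock, screwdriver, tape, oil from where it was at the start of the episode above 0.03 m).
It fails at once if a blank is thrown, or dropped from more than about 50 mm ((linear speed of blank0 above 1 m/s and contact force between the fingers and blank0 below 0.01 N) or (linear speed of blank1 above 1 m/s and contact force between the fingers and blank1 below 0.01 N) or (linear speed of blank2 above 1 m/s and contact force between the fingers and blank2 below 0.01 N) or (linear speed of blank3 above 1 m/s and contact force between the fingers and blank3 below 0.01 N) or (linear speed of blank4 above 1 m/s and contact force between the fingers and blank4 below 0.01 N)).
It also fails if it takes over 67 s, if anything falls off the work surface, if the arm or the gripper's body presses on something with over 40 N, if the wrist force passes 120 N, or if a joint passes its speed limit or range.

## Working session

There is one attempt and no reset: what is moved stays moved. The work goes in short steps, Python scripts to look and compute and a shell command to move; the robot and the scene stay as the last step left them, time stands still between calls to the robot, and variables do not carry over. Pictures are saved under pics/ and viewed, at most 10 in all, crops included, and the job is handed in when it is done.

```bash
ls; mkdir -p pics; python3 - <<'E'
from cell import observe, cams, robot, models
import cv2,numpy as np
for c in ("scene","side","wrist"):
    im=cams.read_camera(c); cv2.imwrite(f"pics/{c}0.png",im[:,:,::-1])
    m=cams.camera_model(c); print(c,np.round(m["pose"],3).tolist(),m["camera_matrix"][0])
    for t in ("blank0","tray","machine","guard_grip","guard_hinge","fob","padlock","cylinder_lock","tape","oil"):
        print(t,[(np.round(d["position"],3).tolist(),round(d["confidence"],2)) for d in models.pinpoint(t,c)])
s=observe();print(s["time"],s["tool_pos"],s["tool_rot"],robot.grip_depth)
E
```

```text
pics
scene [[-0.683, 0.463, -0.565, 1.33], [0.731, 0.429, -0.531, 0.838], [-0.004, -0.775, -0.631, 0.969], [0.0, 0.0, 0.0, 1.0]] [504.18222357   0.         323.04322373]
blank0 [([0.529, 0.451, 0.003], 0.7), ([0.52, 0.201, 0.008], 0.69), ([0.523, 0.336, 0.007], 0.62), ([0.523, 0.59, -0.001], 0.58), ([0.653, 0.215, 0.002], 0.54), ([0.616, 0.33, 0.007], 0.48), ([0.747, -0.026, -0.003], 0.46)]
tray [([0.536, 0.026, 0.001], 0.61)]
machine [([0.58, -0.288, 0.004], 0.89)]
guard_grip [([0.456, -0.2, 0.162], 0.78)]
guard_hinge [([0.591, -0.292, 0.17], 0.78)]
fob [([0.399, 0.204, 0.001], 0.51)]
padlock [([0.419, 0.326, -0.003], 0.67)]
cylinder_lock [([0.7, 0.041, 0.002], 0.82)]
tape [([0.775, 0.14, 0.002], 0.7)]
oil [([0.746, -0.028, -0.002], 0.82), ([0.42, 0.324, 0.002], 0.63), ([0.591, -0.293, 0.171], 0.35)]
side [[-0.885, -0.233, 0.402, 0.106], [-0.465, 0.442, -0.767, 1.067], [0.001, -0.866, -0.499, 0.714], [0.0, 0.0, 0.0, 1.0]] [405.42089585   0.         315.24465145]
blank0 [([0.622, 0.333, 0.006], 0.7), ([0.525, 0.451, 0.004], 0.62), ([0.655, 0.215, 0.008], 0.53), ([0.521, 0.199, 0.003]
[... 218 characters left out ...]
.68)]
guard_hinge [([0.587, -0.302, 0.171], 0.89), ([0.62, 0.332, 0.003], 0.52)]
fob [([0.405, 0.206, -0.001], 0.53), ([0.524, 0.594, 0.002], 0.47), ([0.537, 0.027, 0.002], 0.26)]
padlock [([0.412, 0.325, 0.003], 0.71)]
cylinder_lock [([0.704, 0.037, 0.001], 0.61)]
tape [([0.773, 0.139, 0.0], 0.6)]
oil [([0.745, -0.025, -0.002], 0.83)]
wrist [[0.283, 0.918, 0.277, 0.073], [0.959, -0.271, -0.081, 0.526], [0.0, 0.289, -0.957, 0.385], [0.0, 0.0, 0.0, 1.0]] [308.04877339   0.         318.29715322]
blank0 []
tray []
machine []
guard_grip []
guard_hinge []
fob []
padlock []
cylinder_lock []
tape []
oil []
1.65 [0.1484766  0.50358254 0.4047369 ] [3.14148826e+00 1.56253438e-05 2.85482521e+00] 0.1592
```

View pics/scene0.png

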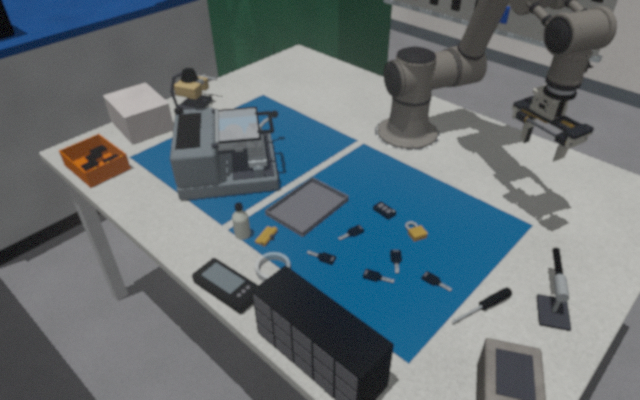

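View pics/side0.png

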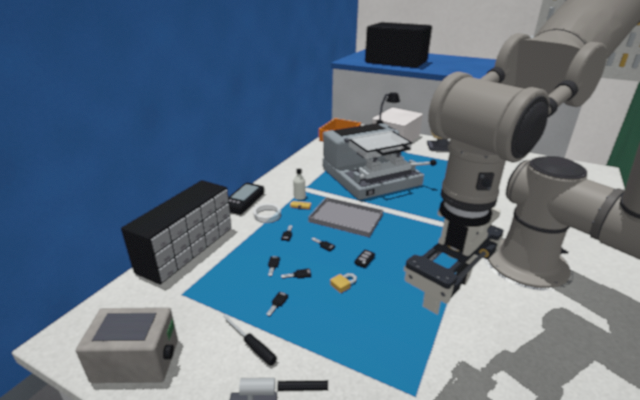

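Both pictures agree with the network. Five blanks lie on the blue mat, at scene pixels (353,232), (325,257), (396,257), (375,275) and (432,279). The tray is at (308,207), and the machine's front points obliquely at the robot. I'll look from above with the wrist camera next.

```bash
cat > h.py <<'E'
from cell import observe, cams, robot, models
import cv2,numpy as np
from scipy.spatial.transform import Rotation as Ro
def rot(s): return Ro.from_euler("xyz",s["tool_rot"]).as_matrix()
def plan(p,yaw=None,grip=True):
    "row entries to bring grasp point (or TCP) to p; yaw = direction of tool y wanted (mod pi)"
    s=observe(); R=rot(s); t=s["tool_pos"]
    g=t+R[:,2]*robot.grip_depth if grip else t
    d=R.T@(np.array(p)-g)/0.4
    turn=0
    if yaw is not None:
        c=np.arctan2(R[1,1],R[0,1]); turn=-((yaw-c+np.pi/2)%np.pi-np.pi/2)/np.pi
    print("shift",np.round(d,4).tolist(),"turn",round(turn,4),"q6",round(s["qpos"][5],2))
def ray(cam,uv,z=None,m=None):
    m=m or cams.camera_model(cam); K=np.array(m["camera_matrix"]);P=np.array(m["pose"])
    d=P[:3,:3]@np.linalg.solve(K,[uv[0],uv[1],1]); o=P[:3,3]
    return (o,d) if z is None else o+d*(z-o[2])/d[2]
def rectify(im,m,x0,x1,y0,y1,z,ppm=1000):
    "top view: col = (y1-y)*ppm, row = (x1-x)*ppm"
    K=np.array(m["camera_matrix"]);P=np.linalg.inv(m["pose"])
    A=np.array([[0,-1/ppm,x1],[-1/ppm,0,y1],[0,0,z],[0,0,1]])
    return cv2.warpPerspective(im,K@P[:3]@A,(int((y1-y0)*ppm),int((x1-x0)*ppm)),flags=cv2.INTER_LINEAR|cv2.WARP_INVERSE_MAP)
E
python3 -c "
from h import *
plan([0.46,0.24,0.40],grip=False)"
```

```text
shift [-0.9334, -0.4118, 0.0118] turn 0 q6 -0.15
```

```bash
python3 -m jog '[[[-0.93,-0.41,0],0,0.5],[[-0.93,-0.41,0],0,0.5],[[-0.93,-0.41,0],0,0.5],[[-0.93,-0.41,0],0,0.5],[[-0.93,-0.41,0],0,0.5],[[-0.93,-0.41,0],0,0.5],[[-0.93,-0.41,0],0,0.5],[[-0.93,-0.41,0],0,0.5],[[-0.93,-0.41,0],0,0.5],[[-0.93,-0.41,0],0,0.5]]'
python3 - <<'E'
from h import *
m=cams.camera_model("wrist"); im=cams.read_camera("wrist")
np.savez("w1.npz",im=im,K=m["camera_matrix"],P=m["pose"])
s=observe();print(s["time"],s["tool_pos"],s["tool_rot"],s["opening"])
top=rectify(im,m,0.35,0.85,-0.1,0.5,0.0055); cv2.imwrite("pics/top1.png",top[:,:,::-1])
for t in ("blank0","tray","fob"):
    print(t,[(np.round(d["position"],3).tolist(),round(d["confidence"],2)) for d in models.pinpoint(t,"wrist")])
E
```

```text
time: 2.9
tool_pos: [0.458, 0.2419, 0.4049]
tool_rot: [3.141, -0.0, 2.856]
contact_force: [-0.4, 0.2, 0.1]
opening: 0.046
grip_force: 0.0
2.95 [0.45808393 0.24190532 0.40487563] [ 3.14133540e+00 -8.17424214e-05  2.85654290e+00] 0.046068284577747635
blank0 [([0.526, 0.34, 0.0], 0.9), ([0.521, 0.45, 0.004], 0.62), ([0.649, 0.215, 0.004], 0.57), ([0.518, 0.204, 0.003], 0.56)]
tray []
fob [([0.403, 0.211, 0.001], 0.85)]
```

View pics/top1.png

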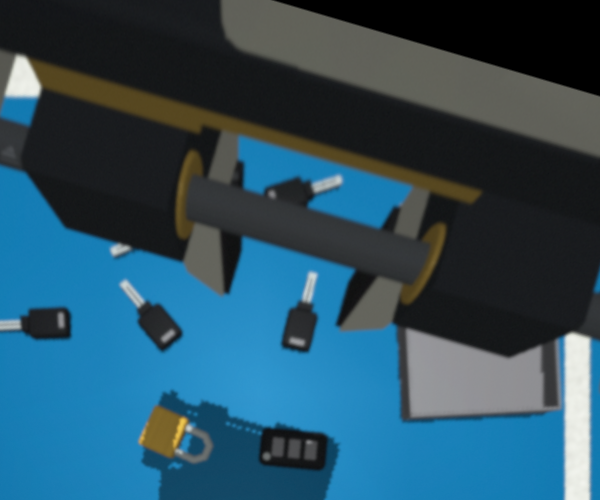

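The top view (1 px = 1 mm, row → x, column → y) shows these blanks:
- **A:** head at (298,330), blade up.
- **C:** head at (160,328), blade up-left.
- **E:** head at (47,323).
- **B:** head at about (290,193), partly hidden by the gripper.

The tray's near edge is at the lower right. I'll take a second view from further forward and to the right.

```bash
python3 -c "
from h import *
plan([0.56,0.13,0.42],yaw=1.57,grip=False)"
```

```text
shift [-0.3223, -0.1962, -0.0378] turn -0.0906 q6 -0.95
```

```bash
python3 -m jog '[[[-0.32,-0.2,-0.04],-0.09,0.5],[[-0.32,-0.2,-0.04],-0.09,0.5],[[-0.32,-0.2,-0.04],-0.09,0.5],[[-0.32,-0.2,-0.04],-0.09,0.5],[[-0.32,-0.2,-0.04],-0.09,0.5],[[-0.32,-0.2,-0.04],-0.09,0.5]]'
cat > seg.py <<'E'
from h import *
def heads(im,m,pts,z=0.0055,x0=0.35,x1=0.85,y0=-0.15,y1=0.5):
    top=rectify(im,m,x0,x1,y0,y1,z); hsv=cv2.cvtColor(top,cv2.COLOR_RGB2HSV)
    fg=((hsv[...,1]<110)|(hsv[...,2]<55)).astype(np.uint8)
    for n,p in pts.items():
        mask=np.zeros_like(fg); c=(int((y1-p[1])*1000),int((x1-p[0])*1000)); cv2.circle(mask,c,70,1,-1)
        k,lab=cv2.connectedComponents(fg*mask); dk=(top.max(2)<75)
        ids,cnt=np.unique(lab[(c[1]-8):(c[1]+9),(c[0]-8):(c[0]+9)],return_counts=True)
        ids=[(q,i) for i,q in zip(ids,cnt) if i]; 
        if not ids: print(n,"none"); continue
        comp=lab==max(ids)[1]
        r,cc=np.nonzero(comp); X=np.c_[x1-r/1000,y1-cc/1000]; d=dk[comp]
        e=cv2.minAreaRect(np.float32(X*1000)); h=X[d].mean(0)
        w,v=np.linalg.eigh(np.cov((X-X.mean(0)).T)); a=v[:,1]; a=a*np.sign(a@(X.mean(0)-h)) 
        pr=X@a; tip=pr.max(); back=pr.min()
        o=X.mean(0)+a*((back+.020)-X.mean(0)@a)
        print(n,"rect",np.round(e[1],0),"darkmid",np.round(h,4),"origin",np.round(o,4),"len",round(tip-back,4),"yaw",round(np.degrees(np.arctan2(a[1],a[0])),1))
    return top
E
python3 - <<'E'
from seg import *
P=dict(A=(.52,.202),B=(.655,.213),C=(.523,.340),D=(.62,.332))
z=np.load("w1.npz"); heads(z["im"],dict(camera_matrix=z["K"],pose=z["P"]),dict(A=P["A"],C=P["C"]))
m=cams.camera_model("wrist"); im=cams.read_camera("wrist"); np.savez("w2.npz",im=im,K=m["camera_matrix"],P=m["pose"])
top=heads(im,m,P); cv2.imwrite("pics/top2.png",top[:,:,::-1])
for c in("scene","side"):
    print(c);heads(cams.read_camera(c),cams.camera_model(c),P)
print(observe()["tool_pos"])
E
```

```text
time: 3.85
tool_pos: [0.5583, 0.1292, 0.4208]
tool_rot: [3.141, -0.0, 3.139]
contact_force: [-0.3, 1.0, 0.0]
opening: 0.0457
grip_force: 0.0
A rect [26. 79.] darkmid [0.5243 0.2001] origin [0.5211 0.2008] len 0.0788 yaw -13.4
C rect [79. 26.] darkmid [0.5261 0.3429] origin [0.5237 0.3408] len 0.0786 yaw 39.7
A rect [28. 78.] darkmid [0.5238 0.1998] origin [0.5218 0.2006] len 0.0775 yaw -13.4
B rect [ 87. 113.] darkmid [0.6885 0.2238] origin [0.6964 0.2496] len 0.1148 yaw -114.0
C rect [78. 27.] darkmid [0.5266 0.3429] origin [0.5239 0.3409] len 0.0784 yaw 40.1
D rect [28. 77.] darkmid [0.6174 0.3391] origin [0.6188 0.3366] len 0.0773 yaw 111.6
scene
A rect [29. 82.] darkmid [0.5236 0.2011] origin [0.5194 0.2017] len 0.0822 yaw -11.6
B rect [25. 77.] darkmid [0.6562 0.2113] origin [0.6546 0.2132] len 0.0772 yaw -71.0
C rect [82. 21.] darkmid [0.5273 0.3433] origin [0.5238 0.3406] len 0.0822 yaw 39.5
D rect [26. 79.] darkmid [0.6204 0.3399] origin [0.6207 0.3368] len 0.0784 yaw 111.1
side
A rect [32. 81.] darkmid [0.5217 0.2016] origin [0.5204 0.2016] len 0.0814 yaw -14.5
B rect [23. 80.] darkmid [0.6528 0.2101] origin [0.6525 0.2128] len 0.08 yaw -71.8
C rect [80. 30.] darkmid [0.5255 0.3442] origin [0.5234 0.3405] len 0.0797 yaw 40.8
D rect [23. 85.] darkmid [0.618 0.338] origin [0.6212 0.3317] len 0.0848 yaw 113.2
[0.55856937 0.1289292  0.42088523]
```

View pics/top2.png

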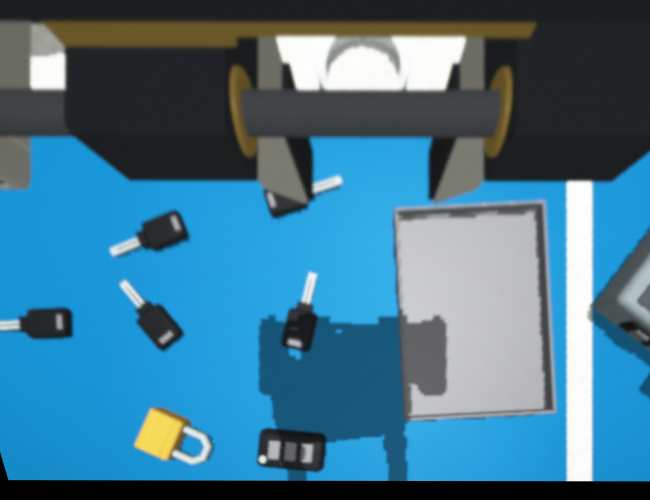

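The tray spans about columns 397–553 and rows 202–418 in this top view. That puts its centre at (0.536, 0.026) m with a yaw of about 2.5°. All four views agree on blanks A, B and C to within about 2 mm and 3°, so those are the three I'll take, starting with A.

```bash
python3 -c "
from h import *
r=np.radians
plan([0.523,0.2005,0.08],yaw=r(-13.4+90))
plan([0.523,0.2005,0.021],yaw=r(-13.4+90))"
```

```text
shift [0.0895, 0.1785, 0.4542] turn 0.0736 q6 -1.47
shift [0.0896, 0.1785, 0.6017] turn 0.0736 q6 -1.47
```

```bash
python3 -m jog '[[[0.09,0.179,0.3],0.074,0.5],[[0.09,0.179,0.45],0.074,0.5],[[0.09,0.179,0.45],0.074,0.5],[[0.09,0.179,0.45],0.074,0.5],[[0.09,0.179,0.52],0.074,0.5],[[0.09,0.179,0.57],0.074,0.5],[[0.09,0.179,0.6],0.074,0.5],[[0.09,0.179,0.601],0.074,0.5],[[0.09,0.179,0.601],0.074,0.5]]' 15
python3 -m jog '[[[0,0,0],0,0.9],[[0,0,0],0,0.9],[[0,0,0],0,0.9],[[0,0,0],0,0.9],[[0,0,0],0,0.9],[[0,0,0],0,0.9],[[0,0,-0.05],0,0.9],[[0,0,-0.12],0,0.9],[[0,0,-0.2],0,0.9],[[0,0,-0.2],0,0.9]]' 15
python3 -c "
from h import *
r=np.radians
plan([0.5363,0.018,0.1],yaw=r(2.5))
plan([0.5363,0.018,0.026],yaw=r(2.5))
im=cams.read_camera('wrist');cv2.imwrite('pics/w3.png',im[:,:,::-1])"
```

```text
time: 5.12
tool_pos: [0.5239, 0.1998, 0.1815]
tool_rot: [3.141, 0.002, 2.905]
contact_force: [-0.2, -0.1, 0.3]
opening: 0.0458
grip_force: 0.0
time: 6.38
tool_pos: [0.5239, 0.2, 0.2624]
tool_rot: [3.139, 0.004, 2.905]
contact_force: [-0.1, 0.3, 0.0]
opening: 0.0296
grip_force: 15.0
shift [-0.1349, -0.4361, 0.0076] turn 0.4109 q6 -1.11
shift [-0.1342, -0.4365, 0.1926] turn 0.4109 q6 -1.11
```

View pics/w3.png

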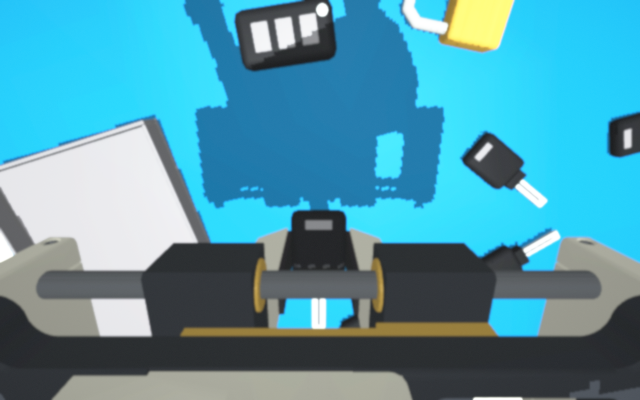

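A is held squarely: head at (319,235), blade straight at (319,310). Next I place it.

```bash
python3 -m jog '[[[-0.134,-0.436,0],0.411,0.9],[[-0.134,-0.436,0],0.411,0.9],[[-0.134,-0.436,0],0.411,0.9],[[-0.134,-0.436,0],0.411,0.9],[[-0.134,-0.436,0],0.411,0.9],[[-0.134,-0.436,0],0.411,0.9],[[-0.134,-0.436,0.02],0.411,0.9],[[-0.134,-0.436,0.1],0.411,0.9],[[-0.134,-0.436,0.15],0.411,0.9],[[-0.134,-0.436,0.18],0.411,0.9],[[-0.134,-0.436,0.19],0.411,0.9],[[-0.134,-0.436,0.19],0.411,0.9]]'
python3 -m jog '[[[0,0,0],0,0.53],[[0,0,0],0,0.53],[[0,0,0],0,0.53],[[0,0,0],0,0.53],[[0,0,-0.05],0,0.53],[[0,0,-0.15],0,0.53],[[0,0,-0.2],0,0.53],[[0,0,-0.2],0,0.53]]'
python3 -c "
from h import *
r=np.radians
plan([0.654,0.2115,0.08],yaw=r(-71.4+90))
plan([0.654,0.2115,0.0205],yaw=r(-71.4+90))"
```

```text
time: 7.92
tool_pos: [0.5346, 0.0178, 0.1843]
tool_rot: [-3.141, -0.0, 1.614]
contact_force: [0.0, -0.3, 0.2]
opening: 0.0297
grip_force: 15.0
time: 8.93
tool_pos: [0.535, 0.0177, 0.2657]
tool_rot: [3.138, 0.0, 1.614]
contact_force: [0.9, -0.1, 0.1]
opening: 0.0431
grip_force: 0.0
shift [0.4714, 0.3166, 0.0672] turn -0.0896 q6 -0.15
shift [0.4714, 0.316, 0.2159] turn -0.0896 q6 -0.15
```

```bash
python3 -m jog '[[[0.471,0.316,0],-0.09,0.5],[[0.471,0.316,0],-0.09,0.5],[[0.471,0.316,0],-0.09,0.5],[[0.471,0.316,0],-0.09,0.5],[[0.471,0.316,0.06],-0.09,0.5],[[0.471,0.316,0.06],-0.09,0.5],[[0.471,0.316,0.12],-0.09,0.5],[[0.471,0.316,0.17],-0.09,0.5],[[0.471,0.316,0.2],-0.09,0.5],[[0.471,0.316,0.212],-0.09,0.5],[[0.471,0.316,0.212],-0.09,0.5]]' 15
python3 -m jog '[[[0,0,0],0,0.9],[[0,0,0],0,0.9],[[0,0,0],0,0.9],[[0,0,0],0,0.9],[[0,0,0],0,0.9],[[0,0,0],0,0.9],[[0,0,-0.05],0,0.9],[[0,0,-0.12],0,0.9],[[0,0,-0.2],0,0.9],[[0,0,-0.2],0,0.9]]' 15
python3 -c "
from h import *
r=np.radians
plan([0.5862,0.0682,0.1],yaw=r(2.5))
plan([0.5862,0.0682,0.026],yaw=r(2.5))
im=cams.read_camera('wrist');cv2.imwrite('pics/w4.png',im[:,:,::-1])"
```

```text
time: 10.3
tool_pos: [0.6529, 0.2114, 0.1796]
tool_rot: [3.141, -0.0, 1.896]
contact_force: [0.4, 0.0, 0.4]
opening: 0.0459
grip_force: 0.0
time: 11.55
tool_pos: [0.6535, 0.2116, 0.2635]
tool_rot: [3.135, 0.001, 1.897]
contact_force: [0.4, -0.6, -0.2]
opening: 0.0298
grip_force: 15.0
shift [-0.2854, -0.2768, 0.0092] turn 0.0898 q6 -0.12
shift [-0.2853, -0.278, 0.1942] turn 0.0898 q6 -0.12
```

View pics/w4.png

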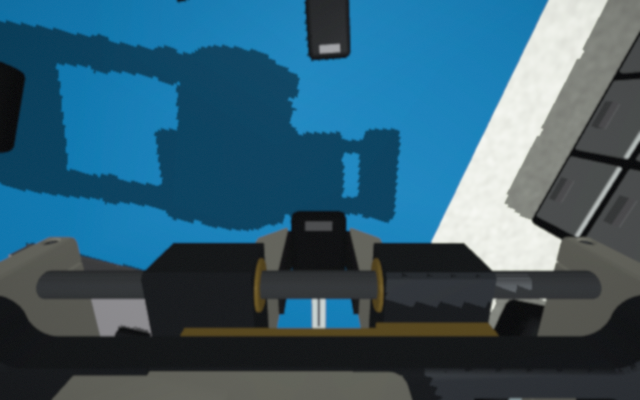

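B is held squarely too: head at (319,235), blade straight at (318,310). Next I place it.

```bash
python3 -m jog '[[[-0.285,-0.278,0],0.09,0.9],[[-0.285,-0.278,0],0.09,0.9],[[-0.285,-0.278,0],0.09,0.9],[[-0.285,-0.278,0],0.09,0.9],[[-0.285,-0.278,0.04],0.09,0.9],[[-0.285,-0.278,0.1],0.09,0.9],[[-0.285,-0.278,0.15],0.09,0.9],[[-0.285,-0.278,0.18],0.09,0.9],[[-0.285,-0.278,0.195],0.09,0.9],[[-0.285,-0.278,0.195],0.09,0.9]]'
python3 -m jog '[[[0,0,0],0,0.53],[[0,0,0],0,0.53],[[0,0,0],0,0.53],[[0,0,0],0,0.53],[[0,0,-0.05],0,0.53],[[0,0,-0.15],0,0.53],[[0,0,-0.2],0,0.53],[[0,0,-0.2],0,0.53],[[0,0,-0.2],0,0.53]]'
python3 -c "
from h import *
r=np.radians
plan([0.5253,0.342,0.08],yaw=r(40+90))
plan([0.5253,0.342,0.022],yaw=r(40+90))"
```

```text
time: 12.85
tool_pos: [0.584, 0.0686, 0.1814]
tool_rot: [3.141, -0.0, 1.615]
contact_force: [-0.1, -0.5, -0.0]
opening: 0.0297
grip_force: 15.0
time: 13.98
tool_pos: [0.5835, 0.0678, 0.2605]
tool_rot: [-3.14, -0.0, 1.614]
contact_force: [-0.3, -0.0, -0.7]
opening: 0.043
grip_force: 0.0
shift [0.6911, -0.1152, 0.0536] turn 0.2915 q6 -0.06
shift [0.6911, -0.115, 0.1986] turn 0.2915 q6 -0.06
```

```bash
python3 -m jog '[[[0.691,-0.115,0],0.292,0.5],[[0.691,-0.115,0],0.292,0.5],[[0.691,-0.115,0],0.292,0.5],[[0.691,-0.115,0],0.292,0.5],[[0.691,-0.115,0],0.292,0.5],[[0.691,-0.115,0],0.292,0.5],[[0.691,-0.115,0.1],0.292,0.5],[[0.691,-0.115,0.15],0.292,0.5],[[0.691,-0.115,0.18],0.292,0.5],[[0.691,-0.115,0.195],0.292,0.5],[[0.691,-0.115,0.195],0.292,0.5]]' 15
python3 -m jog '[[[0,0,0],0,0.9],[[0,0,0],0,0.9],[[0,0,0],0,0.9],[[0,0,0],0,0.9],[[0,0,0],0,0.9],[[0,0,0],0,0.9],[[0,0,-0.05],0,0.9],[[0,0,-0.12],0,0.9],[[0,0,-0.2],0,0.9],[[0,0,-0.2],0,0.9],[[0,0,-0.2],0,0.9]]' 15
python3 -c "
from h import *
r=np.radians
plan([0.484,-0.0204,0.1],yaw=r(2.5))
plan([0.484,-0.0204,0.026],yaw=r(2.5))
im=cams.read_camera('wrist');cv2.imwrite('pics/w5.png',im[:,:,::-1])"
```

```text
time: 15.35
tool_pos: [0.5263, 0.3417, 0.1835]
tool_rot: [3.142, -0.0, 0.696]
contact_force: [0.2, -0.0, -0.0]
opening: 0.046
grip_force: 0.0
time: 16.73
tool_pos: [0.5256, 0.3418, 0.2624]
tool_rot: [-3.141, 0.002, 0.697]
contact_force: [-0.0, 1.2, -1.1]
opening: 0.0301
grip_force: 15.0
shift [-0.6602, 0.628, 0.0088] turn -0.2922 q6 1.33
shift [-0.6599, 0.6281, 0.1938] turn -0.2922 q6 1.33
```

View pics/w5.png

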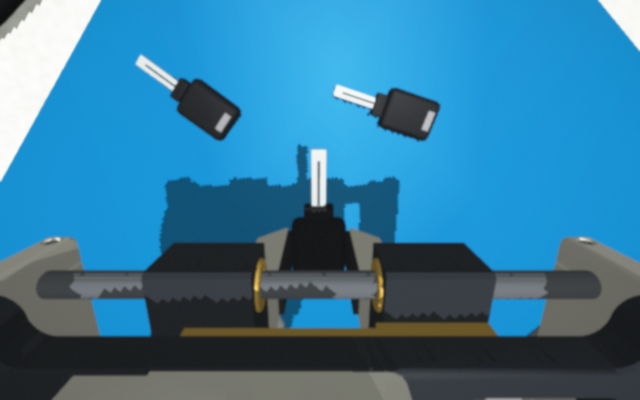

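C is held squarely, with its blade at (318,175) towards the camera. Blanks D and E lie untouched at (405,113) and (208,108).

```bash
python3 -m jog '[[[-0.66,0.628,0],-0.292,0.9],[[-0.66,0.628,0],-0.292,0.9],[[-0.66,0.628,0],-0.292,0.9],[[-0.66,0.628,0],-0.292,0.9],[[-0.66,0.628,0],-0.292,0.9],[[-0.66,0.628,0],-0.292,0.9],[[-0.66,0.628,0],-0.292,0.9],[[-0.66,0.628,0.08],-0.292,0.9],[[-0.66,0.628,0.14],-0.292,0.9],[[-0.66,0.628,0.17],-0.292,0.9],[[-0.66,0.628,0.188],-0.292,0.9],[[-0.66,0.628,0.188],-0.292,0.9]]'
python3 -m jog '[[[0,0,0],0,0.565],[[0,0,0],0,0.565],[[0,0,0],0,0.565],[[0,0,0],0,0.565],[[0,0,-0.05],0,0.565],[[0,0,-0.15],0,0.565],[[0,0,-0.3],0,0.565],[[0,0,-0.45],0,0.565],[[0,0,-0.45],0,0.565],[[0,0,-0.45],0,0.565]]'
python3 - <<'E'
from h import *
ims=[]
for c in("scene","side"):
    im=cams.read_camera(c); cv2.imwrite(f"pics/{c}1.png",im[:,:,::-1])
    ims.append(rectify(im,cams.camera_model(c),0.38,0.72,-0.12,0.48,0.012,1000)[:,:,::-1])
    for t in ("blank0","guard_grip","guard_hinge"):
        print(c,t,[(np.round(d["position"],3).tolist(),round(d["confidence"],2)) for d in models.pinpoint(t,c)])
cv2.imwrite("pics/rec1.png",cv2.resize(np.vstack(ims),(530,600)))
E
```

```text
time: 18.27
tool_pos: [0.4848, -0.0197, 0.1883]
tool_rot: [-3.142, -0.0, 1.614]
contact_force: [-0.5, 1.0, -1.0]
opening: 0.0299
grip_force: 15.0
time: 19.52
tool_pos: [0.4843, -0.02, 0.3678]
tool_rot: [-3.141, -0.0, 1.614]
contact_force: [-0.7, -0.2, -0.8]
opening: 0.04
grip_force: 0.0
scene blank0 [([0.53, 0.452, 0.007], 0.62), ([0.614, 0.334, 0.005], 0.56), ([0.534, 0.02, 0.013], 0.49), ([0.478, -0.024, 0.009], 0.48), ([0.588, 0.072, 0.004], 0.46)]
scene guard_grip [([0.457, -0.201, 0.165], 0.62)]
scene guard_hinge [([0.592, -0.294, 0.168], 0.86), ([0.535, 0.031, 0.004], 0.18)]
side blank0 [([0.619, 0.332, 0.003], 0.66), ([0.586, 0.074, 0.005], 0.55), ([0.484, -0.023, 0.01], 0.53), ([0.528, 0.452, 0.004], 0.5), ([0.53, 0.016, 0.008], 0.38)]
side guard_grip [([0.459, -0.205, 0.165], 0.8)]
side guard_hinge [([0.589, -0.302, 0.17], 0.66)]
```

View pics/rec1.png

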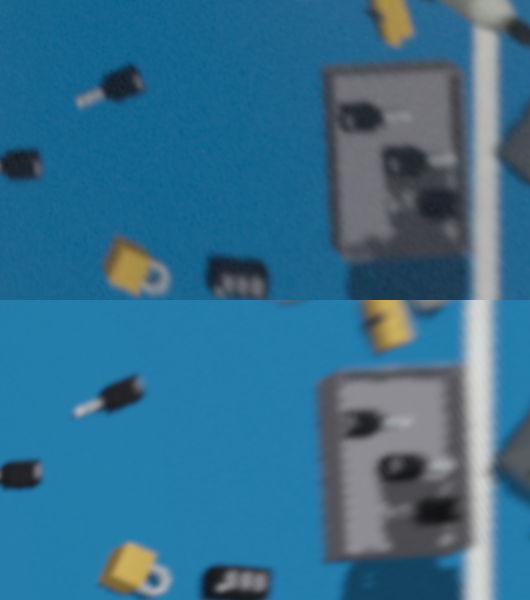

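All three blanks lie flat and separate in the tray, with heads at (360,117), (405,160) and (437,203) in the upper half. D, E and the bystanders are unmoved. Next is the guard: I hover over the handle and refine its position.

```bash
python3 -c "
from h import *
plan([0.458,-0.202,0.25],yaw=np.radians(-36))"
```

```text
shift [-0.4515, -0.0859, -0.1039] turn 0.2137 q6 -0.24
```

```bash
python3 -m jog '[[[0,0,-0.1],0.214,0.68],[[-0.2,-0.04,-0.1],0.214,0.68],[[-0.45,-0.086,-0.1],0.214,0.68],[[-0.45,-0.086,-0.1],0.214,0.68],[[-0.45,-0.086,-0.1],0.214,0.68],[[-0.45,-0.086,-0.1],0.214,0.68],[[-0.45,-0.086,-0.1],0.214,0.68],[[-0.45,-0.086,-0.1],0.214,0.68]]'
python3 - <<'E'
from h import *
s=observe();R=rot(s);print(s["opening"],s["tool_pos"]+R[:,2]*robot.grip_depth)
im=cams.read_camera("wrist"); cv2.imwrite("pics/w6.png",im[:,:,::-1])
for c in("wrist","side","scene"):
    if c!="wrist":cams.read_camera(c)
    for t in ("guard_grip","guard_hinge","machine"):
        print(c,t,[(np.round(d["position"],4).tolist(),round(d["confidence"],2)) for d in models.pinpoint(t,c)])
m=cams.camera_model("wrist"); K=m["camera_matrix"]; P=np.linalg.inv(m["pose"])
mx=np.array([np.cos(np.radians(-36)),np.sin(np.radians(-36)),0]);my=np.array([-mx[1],mx[0],0])
for e in(-.05,0,.05):
    q=P[:3]@np.r_[np.array([.458,-.202,.166])+e*my,1]; q=K@q; print(q[:2]/q[2])
E
```

```text
time: 20.92
tool_pos: [0.4583, -0.2002, 0.4084]
tool_rot: [-3.142, -0.0, 0.944]
contact_force: [0.7, 0.1, -0.4]
opening: 0.0295
grip_force: 0.0
0.029483701869392153 [ 0.45836068 -0.20020099  0.24917536]
wrist guard_grip [([0.4562, -0.2065, 0.1698], 0.6)]
wrist guard_hinge [([0.59, -0.2976, 0.1666], 0.89)]
wrist machine []
side guard_grip [([0.4594, -0.2029, 0.1641], 0.84)]
side guard_hinge [([0.5875, -0.302, 0.1693], 0.9), ([0.7049, 0.0432, -0.0022], 0.18)]
side machine [([0.5738, -0.2882, 0.0001], 0.76)]
scene guard_grip [([0.4559, -0.199, 0.1625], 0.8), ([0.5846, 0.072, 0.0053], 0.22)]
scene guard_hinge [([0.5941, -0.2927, 0.167], 0.76), ([0.5275, 0.4516, 0.0016], 0.57)]
scene machine [([0.5931, -0.293, 0.1686], 0.17)]
[319.95878292 266.82202833]
[320.01508773 208.58287729]
[320.0787295 142.7547103]
```

View pics/w6.png

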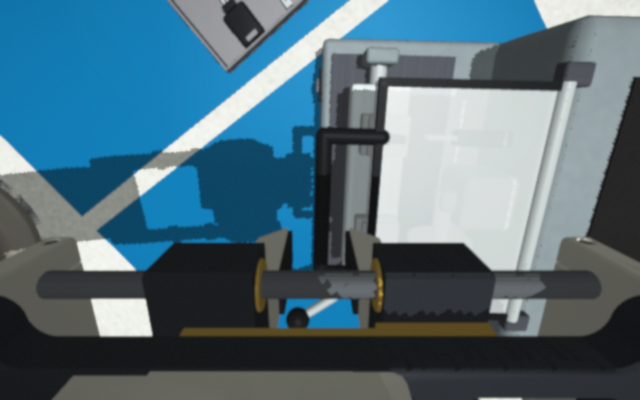

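The bar shows as a vertical line at u≈323, v 130–260, about 2 mm behind the finger middle, and it runs parallel to the finger pads. The arm end at v≈136 confirms its height. The fingers straddle it, with the panel edge at u≈375 clear, so I go straight down and pinch.

```bash
python3 -m jog '[[[0,0,0.06],0,0.68],[[0,0,0.12],0,0.68],[[0,0,0.16],0,0.68],[[0,0,0.19],0,0.68],[[0,0,0.2],0,0.68],[[0,0,0.2],0,0.68]]'
python3 -m jog '[[[0,0,0],0,1],[[0,0.003,0],0,1],[[0,0.003,0],0,1],[[0,0.005,0],0,1],[[0,0.005,0],0,1],[[0,0.005,0],0,1]]' 20
python3 -c "
from h import *
s=observe();R=rot(s);g=s['tool_pos']+R[:,2]*robot.grip_depth;print(g,s['tool_rot'],R[:,1])
mx=np.array([.809,-.588,0]);h=np.array([.459,-.2025,.166])+.163*mx;print(h)
h=g-[0,0,.002]+.163*mx   # relative: bar now in the fingers
for a in (12,24,36,48,60):
    a=np.radians(a); d=np.array([0,0,0])+.163*(1-np.cos(a))*mx+[0,0,.163*np.sin(a)]; print(np.round(R.T@d/.4,4))"
```

```text
time: 22.28
tool_pos: [0.4582, -0.2015, 0.3285]
tool_rot: [3.141, -0.0, 0.942]
contact_force: [0.0, 0.7, -0.6]
opening: 0.0296
grip_force: 0.0
time: 23.02
tool_pos: [0.4597, -0.2026, 0.3284]
tool_rot: [3.141, -0.0, 0.941]
contact_force: [0.5, -0.5, 1.5]
opening: 0.0115
grip_force: 20.0
[ 0.45980402 -0.20261875  0.16922232] [ 3.14124317e+00 -1.83614232e-04  9.41469628e-01] [ 8.08423910e-01 -5.88600595e-01  3.49487901e-04]
[ 0.590867 -0.298344  0.166   ]
[ 0.      0.0089 -0.0847]
[ 1.000e-04  3.530e-02 -1.657e-01]
[ 1.000e-04  7.790e-02 -2.395e-01]
[ 2.000e-04  1.350e-01 -3.028e-01]
[ 2.000e-04  2.039e-01 -3.528e-01]
```

```bash
python3 -m jog '[[[0,0.002,-0.043],0,1],[[0,0.009,-0.085],0,1],[[0,0.02,-0.126],0,1],[[0,0.035,-0.166],0,1],[[0,0.055,-0.204],0,1],[[0,0.078,-0.24],0,1],[[0,0.105,-0.273],0,1],[[0,0.135,-0.303],0,1],[[0,0.168,-0.33],0,1],[[0,0.204,-0.353],0,1],[[0,0.204,-0.353],0,1],[[0,0.204,-0.353],0,1]]' 20
python3 - <<'E'
from h import *
for c in("side","scene"):
    im=cams.read_camera(c); cv2.imwrite(f"pics/{c}9.png",im[:,:,::-1])
    for t in ("guard_grip","guard_hinge","blank0"):
        print(c,t,[(np.round(d["position"],4).tolist(),round(d["confidence"],2)) for d in models.pinpoint(t,c)])
s=observe();R=rot(s);print(s["time"],s["tool_pos"]+R[:,2]*robot.grip_depth,s["opening"],s["grip_force"],s["contact_force"])
a=cv2.imread("pics/side9.png")[80:260,230:520];b=cv2.imread("pics/scene9.png")[60:240,140:430]
cv2.imwrite("pics/fin.png",cv2.resize(np.hstack([a,b]),None,fx=1.37,fy=1.37))
E
```

```text
time: 24.52
tool_pos: [0.5239, -0.2505, 0.4715]
tool_rot: [-3.139, 0.003, 0.941]
contact_force: [-13.8, 2.3, 14.4]
opening: 0.0112
grip_force: 20.1
side guard_grip [([0.5246, -0.2511, 0.3073], 0.69)]
side guard_hinge [([0.5836, -0.3028, 0.1721], 0.74)]
side blank0 [([0.5277, 0.4512, -0.0002], 0.6), ([0.6214, 0.3351, 0.0063], 0.58), ([0.5812, 0.0711, 0.007], 0.51), ([0.5322, 0.0171, 0.0082], 0.48), ([0.4841, -0.0234, 0.0066], 0.46)]
scene guard_grip [([0.5184, -0.2484, 0.3066], 0.94)]
scene guard_hinge [([0.5909, -0.2918, 0.166], 0.97), ([0.523, -0.2475, 0.3038], 0.36), ([0.6165, 0.3336, 0.0056], 0.2)]
scene blank0 [([0.6178, 0.336, 0.0076], 0.73), ([0.5806, 0.0715, 0.007], 0.64), ([0.5337, 0.0194, 0.0107], 0.5), ([0.5277, 0.4503, 0.0023], 0.46), ([0.4855, -0.0262, 0.0087], 0.41)]
24.925 [ 0.52313939 -0.25049558  0.31217104] 0.011083229927473733 20.053115487098694 [-12.83748794   2.31585694  13.92864667]
```

View pics/fin.png

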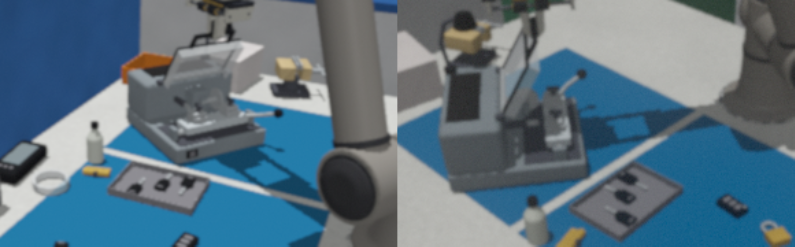

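The guard stands at about 60°: bar height 0.307 m gives sin a ≈ 0.86, and the bar sits 83 mm in front of the hinge. The gripper still holds it. The picture shows the three blanks flat in the tray at (135–190,185), with the oil bottle, tape and the rest unmoved.

```bash
python3 -m jog '[[[0,0,0],0,1],[[0,0,0],0,1],[[0,0,0],0,1],[[0,0,0],0,1]]' 20; python3 -c "
from h import *
print(robot.hand_in())"
```

```text
time: 25.42
tool_pos: [0.5238, -0.2504, 0.4714]
tool_rot: [-3.139, 0.003, 0.941]
contact_force: [-12.7, 2.4, 14.3]
opening: 0.0113
grip_force: 20.1
the job is handed in; nothing more can be done
None
```

I handed the job in at about 25 s: three blanks lie flat in the tray, the other two and the bystanders showed no movement in the pictures, and the gripper is holding the guard steady at about 60°; the hand-in returned no verdict.

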